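# Turn the rocking parts stand until it stands firm

### The job

The four-legged parts stand rocks on its round base because its short leg (the one below the upright lug) is not on the raised pad in the base. Push the stand round on its pivot, without lifting it off the base or tipping it over, until the short leg stands on the pad, all four feet touch and the stand is level and no longer rocks; then let go of it. Leave the other things on the bench where they are.

Things in the scene. Friction and masses are not known exactly. Their poses are not given: they have to be found in the camera images.
- stand: Loose four-legged stand, 0.5 to 1 kg: two bare metal bars crossed at right angles, each 182 long, 14 wide, 12 thick, undersides 44 above the long soles (all mm); a leg under each bar end. Its own +x points to the short leg; origin on its centre line at the level of the long soles, z up. While the short leg is off the pad it leans 0.094 rad, +x side down; on the pad it is level.
- short_foot (a point): Rounded sole of the short leg, on the stand's +x axis 85 mm from its centre. Legs are round, 16 mm thick, and slide easily on floor and pad (friction about 0.25); this one is 8 mm shorter than the other three. Standing on the pad its sole is 8 mm above the base's floor.
- back_foot (a point): Sole of the long leg opposite the short one (stand's -x axis, 85 mm from its centre). Long legs also stand on +y and -y, 85 mm out. A foot pushed at the pad from the side rides up it and down again; a long leg riding up makes the stand lean a new way, or more.
- lug (a point): Middle of the top edge of the upright flat lug on the bar above the short leg: 36 mm along the bar (57 to 93 mm from the stand's centre), 10 mm thick, from the bar's top (56 mm) to 78 mm above the long soles. The stand can be pushed round by this bar or lug.
- dish (a point): Centre of the rim of the blue dish on the stand: 90 mm across, rim 76 mm and underside 56 mm above the long soles. Fixed to the stand, whose weight lies a few mm towards the short leg.
- base: Round flat steel base 256 mm across, fixed to the bench; origin under its centre on the pivot axis. Its floor, a dark disc 244 mm across on which the feet slide, is 9 mm above the bench. Its axes say nothing about where the raised pad lies.
- pin_top (a point): Top of the pivot pin at the base's centre: 12 mm thick, 25 mm above the base's floor. A tube under the stand (22 mm bore, lower end 12 mm above the long soles) is over it with about 5 mm play to every side, so the stand can be pushed round either way, any number of turns.
- pivot (a point): Base centre at floor level. One fixed round steel pad lies with its centre 85 mm from here: 8 mm high, top 27 mm across, sides sloping to 66 mm across. Direction not given: at the start 25 to 65 degrees round from the short leg, to one side or the other, visible between the bars or found by touch. A second, flush disc in the floor, not raised, means nothing.
- jar: closed jar, 60 mm across, 70 mm tall; bystander, origin under its centre
- screwdriver: screwdriver lying down; bystander
- carton: small cardboard carton 90 x 70 x 50 mm; bystander, origin under its centre
- tape_roll: roll of tape lying flat, 90 mm across, 48 mm tall; bystander, origin under its centre
- label_roll: roll of white labels standing on end, 66 mm across, 55 mm tall; bystander, origin under its centre
- pick_bin: small empty blue picking bin 90 x 130 x 55 mm; bystander, origin under its centre
- wrench: wrench lying down; bystander
Things that resemble listed ones, but are neither listed nor needed, are in the scene too. What is meant by the stand is not orange, and is the larger of those in its own colour.

How it is judged:
At the end, for the whole second after the job is handed in: The stand is on its base (centre within 12 mm of the pivot axis, not raised: origin below 14 mm above the bench), level within 0.03 rad, its short sole more than 14.5 mm above the bench (on the pad), at rest (under 10 mm/s and 0.05 rad/s) (angle between stand's own z axis and vertical below 0.03 rad and horizontal distance between stand and base below 0.012 m and height (world z) of stand below 0.014 m and height (world z) of short_foot above 0.0145 m and linear speed of stand below 0.01 m/s and angular speed of stand below 0.05 rad/s); the robot touches nothing.
It fails at once if the stand is lifted more than 30 mm off the base's floor (height (world z) of stand above 0.039 m).
It fails at once if the stand is tipped over (more than 0.5 rad) (angle between stand's own z axis and vertical above 0.5 rad).
It fails at once if a bystander is moved more than 30 mm (distance of any of jar, screwdriver, carton, tape_roll, label_roll, pick_bin, wrench from where it was at the start of the episode above 0.03 m).
It also fails if it takes over 61 s, if anything falls off the work surface, if the arm or the gripper's body presses on something with over 40 N, if the wrist force passes 120 N, or if a joint passes its speed limit or range.

### The arm

A 6-joint arm with a two-finger parallel gripper is mounted at the origin on the work surface. World frame = base frame: x ahead of the robot, y to its left, z up, the work surface at z = 0. Lengths are in m, angles in rad, forces in N, time in s.
With the tool pointing down it reaches from about 0.35 to 0.85 m from the base axis. Payload 8.1 kg.
Tool frame: the origin (TCP) lies on the centre line of the jaws, within the pads' length; the fingertips stand 17 mm ahead of it and the grasp point (between the pads) lies 2 mm behind it; x points along the fingers, z is the direction in which the jaws open and shut, and the axes are right-handed (so a half turn about x gives the same grasp; the last joint's range is limited). The gripper opens to 93 mm and grips with 3 to 60 N. Pads are 15 mm wide; open, the fingers measure 128 mm over their backs; the gripper's body (75 mm by 188 mm) begins 65 mm behind the grasp point.
Start: joints at [-1.252, 0.13, 1.488, -0, 1.523, -0.085], TCP at [0.236, -0.552, 0.236] pointing down, gripper open.
Joint ranges: [-2.96, 2.96], [-0.89, 2.26], [0.02, 2.5], [-1.34, 4.48], [0, 2.73], [-2.66, 2.66]. Speed limits (rad/s): [2.39, 2.39, 2.79, 3.14, 3.14, 3.14].

### API

Orientations are given as a rotation vector (axis times angle).
In Python, from plant import telemetry, optics, workorder gives the robot as it stands.
- The arm moves only by the shell command python3 -m inch 'ROWS' [FORCE]. ROWS is JSON, a list that holds one entry, the list of rows, each a list of 7 numbers: the shift along the tool's x, y, z in m, then the turn, a rotation vector about the tool's x, y, z in rad, then the opening, from 0 (shut) to 1 (fully open). In form: [[[tx, ty, tz, ax, ay, az, grip], ...]]. A call has 1 to 20 rows; each row shifts and turns the pose as measured when the row begins, along the tool's axes as they then stand; what a row does not reach is not made up. A row lasts 1/10 s, in which the tool goes at most 50 mm and 8.59 degrees, less where a joint would pass 70% of its speed; a pose out of reach is approached as far as the arm can. A call is refused whole if a number of a shift passes 0.05 or a number of a turn 0.15, either way. A call with a gripper value outside its range is refused whole. The fingers move at their own pace and stop on an object; FORCE is the grip in N (left out, the last holds). Time passes only in rows, so rows that do not move let the fingers close. It gives the time, the measured TCP pose, the force and the opening at its end, in the units of the state.
- telemetry.read_state(): the state, without advancing time (a new reading comes with each control period).
- optics.read_camera(name): name is "scene" or "top"; returns a dict with "frame" (400x640x3 uint8, blue, green, red), "fx", "fy", "cx", "cy" (pixels), "rvec" (rotation vector, rad) and "tvec" (3), from world to camera coordinates, as OpenCV has them. Camera axes: x right, y down, z forward; pixel columns grow to the right and rows downward; lengths in m; the calibration is good to about 2 mm. A picture is of the moment at which its call begins. There is no depth.
- workorder.close_job(): hands the job in, once; it reports no verdict.
The state is a dict: "t": time; "q": joint angles; "dq": joint speeds; "joint_torque": joint torques, N m; "tool_pos": TCP position; "orientation": TCP orientation; "force": force on the tool from outside, world axes, zero at the start; "wrist_torque": the same for the moment, N m; "opening": finger opening in m.
Only numpy, scipy, OpenCV 4.12 (cv2) and the standard library are available. Lean on these libraries where they do the work, as an engineer would, in place of code of your own. Each camera call takes 0.05 s, during which the arm holds its last target. There are 200 camera calls.

## Working session

There is one attempt and no reset: what is moved stays moved. The work goes in short steps, Python scripts to look and compute and a shell command to move; the robot and the scene stay as the last step left them, time stands still between calls to the robot, and variables do not carry over. Pictures are saved under pics/ and viewed, on a budget of 10 in all, crops included, one or two more only if the job needs it, and the job is handed in when it is done.

```bash
mkdir -p pics; ls; cat > h.py <<'E'
import numpy as np, cv2
from plant import telemetry, optics, workorder
def cam(n):
    c=optics.read_camera(n); c['R']=cv2.Rodrigues(np.array(c['rvec'],float))[0]; c['t']=np.array(c['tvec'],float).ravel(); return c
def ray(c,u,v,z):
    d=c['R'].T@np.array([(u-c['cx'])/c['fx'],(v-c['cy'])/c['fy'],1]); o=-c['R'].T@c['t']
    return o+d*(z-o[2])/d[2]
def proj(c,p):
    q=c['R']@np.array(p,float)+c['t']; return np.array([c['fx']*q[0]/q[2]+c['cx'],c['fy']*q[1]/q[2]+c['cy']])
E
python3 - <<'E'
from h import *
for n in ('top','scene'):
    c=cam(n); cv2.imwrite(f'pics/{n}0.png',c['frame']); print(n,c['fx'],-c['R'].T@c['t'],c['R'].round(2).tolist())
s=telemetry.read_state();print(s)
a=cv2.imread('pics/top0.png');b=cv2.imread('pics/scene0.png')
E
```

```text
pics
top 399.25922194860357 [0.46934763 0.01460453 1.1800642 ] [[-0.0, -1.0, 0.0], [-1.0, 0.0, -0.06], [0.06, -0.0, -1.0]]
scene 475.90373990525836 [ 1.62094569 -0.52305415  0.81817266] [[0.43, 0.9, 0.02], [0.47, -0.21, -0.85], [-0.77, 0.37, -0.52]]
{'t': 0.1, 'q': array([-1.25237012e+00,  1.31100854e-01,  1.48918391e+00,  2.71544562e-05,
        1.52301384e+00, -8.54132639e-02]), 'dq': array([ 0.00035441, -0.00123488, -0.00223618, -0.00114597,  0.00030715,
        0.00095051]), 'joint_torque': array([ 8.90547417e-04, -5.61343825e+01, -4.93094265e+01,  7.69788120e-02,
        2.91229854e-02, -9.98602809e-05]), 'tool_pos': array([ 0.23563698, -0.55125153,  0.23467582]), 'orientation': array([ 0.9078539 ,  1.37496105, -0.90607733]), 'force': array([-0.03984064, -1.10090581, -0.15589455]), 'wrist_torque': array([ 0.03547794, -0.01212321,  0.01238858]), 'opening': 0.09287938921316417}
```

View pics/top0.png

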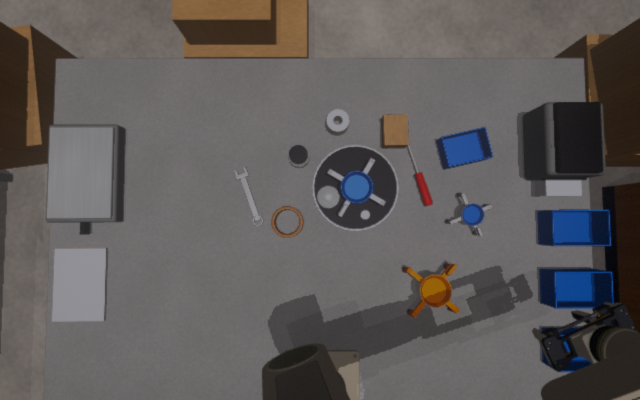

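View pics/scene0.png

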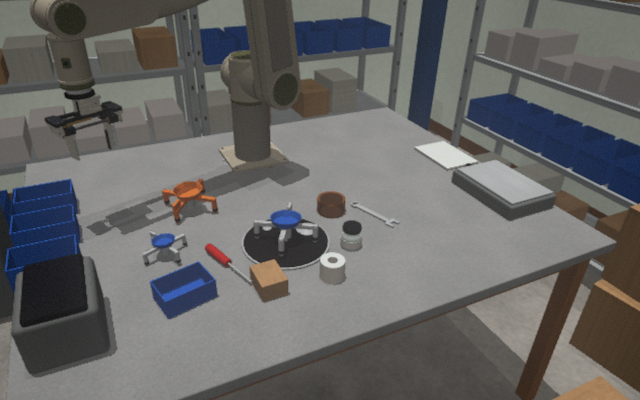

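Candidates: grey stand with blue dish on the dark base at top (356,187); small grey one off any base at (472,215); orange one at (435,290). The first is the larger of the grey ones and sits on the base, so I choose it and check it in a close crop of both views.

```bash
python3 - <<'E'
import cv2,numpy as np
a=cv2.imread('pics/top0.png')[137:237,306:406];b=cv2.imread('pics/scene0.png')[195:275,235:335]
a=cv2.resize(a,(400,400),interpolation=cv2.INTER_CUBIC);b=cv2.resize(b,(400,320),interpolation=cv2.INTER_CUBIC)
b=cv2.copyMakeBorder(b,0,80,0,0,cv2.BORDER_CONSTANT)
cv2.imwrite('pics/crop0.png',cv2.convertScaleAbs(np.hstack([a,b]),alpha=1.3))
E
```

```text
(no output)
```

View pics/crop0.png

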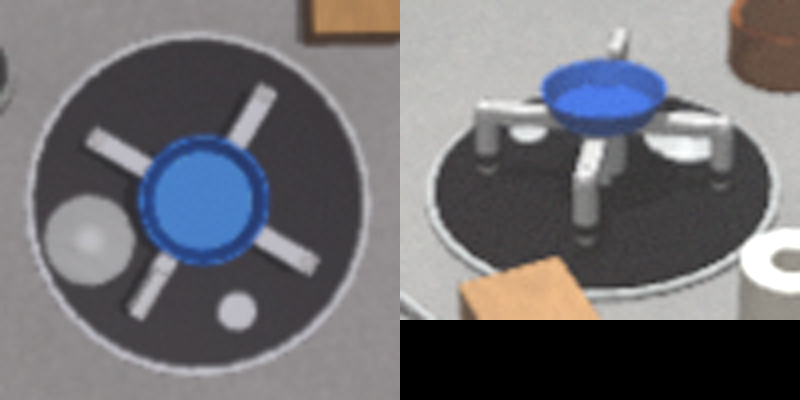

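The crop shows the chosen stand. The lug is on the arm at the lower left, crop (150,290) in the top view, which is the far arm in the scene view. The large sloped disc (90,240) is the pad and the small one (237,311) is the flush disc. Next I measure them.

```bash
cat > m.py <<'E'
from h import *
def meas(c):
    f=c['frame']; hsv=cv2.cvtColor(f,cv2.COLOR_BGR2HSV)
    return f,hsv
E
python3 - <<'E'
from h import *
c=cam('top'); f=c['frame']
x0,y0=306,137
g=cv2.cvtColor(f,cv2.COLOR_BGR2GRAY)
m=(g<75).astype('uint8')*255
m2=np.zeros_like(m); m2[y0:y0+100,x0:x0+100]=m[y0:y0+100,x0:x0+100]
cs,_=cv2.findContours(m2,cv2.RETR_EXTERNAL,cv2.CHAIN_APPROX_NONE)
k=max(cs,key=cv2.contourArea); (u,v),r=cv2.minEnclosingCircle(cv2.convexHull(k))
P=ray(c,u,v,.009); R=ray(c,u+r,v,.009)
print('base',P,'rad',np.linalg.norm(R-P))
disc=np.zeros_like(m);cv2.circle(disc,(int(round(u)),int(round(v))),int(r-2),255,-1)
hs=cv2.cvtColor(f,cv2.COLOR_BGR2HSV)
br=((g>95)&(hs[...,1]<70)&(disc>0)).astype('uint8')
n,l,st,ce=cv2.connectedComponentsWithStats(br)
def pol(q): d=(q-P)[:2]; return np.hypot(*d)*1e3,np.degrees(np.arctan2(d[1],d[0]))
for i in range(1,n):
    if st[i,4]>20:
        print(st[i],ce[i],'floor',pol(ray(c,*ce[i],.009)),'pad',pol(ray(c,*ce[i],.013)),'bar',pol(ray(c,*ce[i],.063)))
b=((hs[...,0]>95)&(hs[...,0]<125)&(hs[...,1]>120)&(disc>0)).astype('uint8')
cs,_=cv2.findContours(b,0,1);k=max(cs,key=cv2.contourArea);(u,v),r=cv2.minEnclosingCircle(k)
D=ray(c,u,v,.083);print('dish',D,np.linalg.norm(ray(c,u+r,v,.083)-D))
for n_,uv in dict(lugtip=(343.5,215.5),ul=(329,171.5),ur=(373,160),lr=(384.5,204)).items():
    q=ray(c,*uv,.07);print(n_,q,pol(q), np.degrees(np.arctan2(*(q-D)[[1,0]])))
for n_,h in dict(jar=((298,155),.07),carton=((396,128),.05),label=((338,120),.055),tape=((287,222),.048),sd=((412,160),.02)).items(): print(n_,ray(c,*h[0],h[1]))
E
```

```text
base [ 0.57897766 -0.10062072  0.009     ] rad 0.1202856857809732
[363 158  12  16  82] [368.69512195 165.65853659] floor (np.float64(76.27995771383392), np.float64(-32.947872327525275)) pad (np.float64(75.49122260314522), np.float64(-32.85177653727135)) bar (np.float64(65.65285461020002), np.float64(-31.456006222420626))
[328 169  16  12  82] [335.24390244 174.6097561 ] floor (np.float64(68.7556210747077), np.float64(56.791044401850996)) pad (np.float64(68.64701427348162), np.float64(57.23246125913715)) bar (np.float64(67.63979210420489), np.float64(62.850136466174106))
[318 186  22  22 367] [328.29427793 196.48501362] floor (np.float64(82.84195316197717), np.float64(109.00601059590602)) pad (np.float64(83.05336622910235), np.float64(109.16183416223542)) bar (np.float64(85.74611996756543), np.float64(111.04399434521416))
[370 194  16  12  80] [377.275 199.225] floor (np.float64(74.64179426018535), np.float64(-118.34893977011566)) pad (np.float64(74.22007339778756), np.float64(-118.74761941343034)) bar (np.float64(69.27602621616197), np.float64(-124.12495848101608))
[339 200  11  17 
[... 565 characters left out ...]
[ 0.4945908  -0.06240791  0.07      ] (np.float64(92.63563956655854), np.float64(155.63761088268794)) 156.02131662107695
ul [ 0.61775477 -0.02266662  0.07      ] (np.float64(87.06610315184025), np.float64(63.552636161280134)) 59.827290841353445
ur [ 0.6498893  -0.14618633  0.07      ] (np.float64(84.28929914516247), np.float64(-32.72353871553063)) -32.569556135047236
lr [ 0.5262873 -0.1768695  0.07     ] (np.float64(92.68306364057402), np.float64(-124.6457224741311)) -121.14683849414536
jar [0.66450855 0.06403744 0.07      ]
carton [ 0.74548319 -0.2161123   0.05      ]
label [ 0.76774353 -0.04957845  0.055     ]
tape [0.47715587 0.09617633 0.048     ]
sd [ 0.65775372 -0.26779376  0.02      ]
```

```bash
cat > go.py <<'E'
# usage: go.py angle_deg(radial dir) r z : remaining shift in tool axes, and turn about tool x
import sys
from h import *
from scipy.spatial.transform import Rotation as Ro
s=telemetry.read_state(); R=Ro.from_rotvec(s['orientation']).as_matrix(); p=s['tool_pos']
a,r,z=map(float,sys.argv[1:4]); C=np.array([.579,-.1006])
t=np.r_[C+r*np.array([np.cos(np.radians(a)),np.sin(np.radians(a))]),z]
za=np.degrees(np.arctan2(R[1,2],R[0,2])); 
d=(a-90-za+90)%180-90   # world yaw needed, mod 180
print('t',s['t'],'pos',p.round(4),'toolx',R[:,0].round(3),'z-yaw',za.round(2),'q6',s['q'][5].round(2))
print('target',t.round(4),'tool shift',(R.T@(t-p)).round(4),'ax total',np.radians(-d).round(3),'F',s['force'].round(1),'open',round(s['opening'],4))
dp=p[:2]-C; print('tcp polar',np.hypot(*dp).round(4),np.degrees(np.arctan2(dp[1],dp[0])).round(1))
E
python3 go.py 149.5 0.078 0.235
```

```text
t 0.15 pos [ 0.2356 -0.5514  0.2348] toolx [-0.     0.001 -1.   ] z-yaw -66.87 q6 -0.09
target [ 0.5118 -0.061   0.235 ] tool shift [ 4.000e-04  4.466e-01 -3.424e-01] ax total 0.936 F [ 0.5 -0.   0.1] open 0.0932
tcp polar 0.5667 -127.3
```

```bash
python3 -m inch '[[[0,0.032,-0.0245,0,0,0,1],[0,0.032,-0.0245,0,0,0,0.4],[0,0.032,-0.0245,0,0,0,0.4],[0,0.032,-0.0245,0,0,0,0.4],[0,0.032,-0.0245,0,0,0,0.4],[0,0.032,-0.0245,0,0,0,0.4],[0,0.032,-0.0245,0,0,0,0.4],[0,0.032,-0.0245,0,0,0,0.4],[0,0.032,-0.0245,0,0,0,0.4],[0,0.032,-0.0245,0,0,0,0.4],[0,0.032,-0.0245,0,0,0,0.4],[0,0.032,-0.0245,0,0,0,0.4],[0,0.032,-0.0245,0,0,0,0.4],[0,0.032,-0.0245,0,0,0,0.4]]]'
python3 -m inch '[[[0,0,0,-0.147,0,0,0.4],[0,0,0,-0.147,0,0,0.4],[0,0,0,-0.147,0,0,0.4],[0,0,0,-0.147,0,0,0.4],[0,0,0,-0.147,0,0,0.4],[0,0,0,-0.147,0,0,0.4],[0,0,0,-0.147,0,0,0.4],[0,0,0,-0.147,0,0,0.4],[0,0,0,-0.147,0,0,0.4],[0,0,0,-0.147,0,0,0.4],[0,0,0,-0.147,0,0,0.4],[0,0,0,-0.147,0,0,0.4],[0,0,0,-0.147,0,0,0.4],[0,0,0,-0.147,0,0,0.4],[0,0,0,-0.147,0,0,0.4]]]'
python3 go.py 149.5 0.078 0.074
```

```text
t: 1.55
tool_pos: [0.5188, -0.0438, 0.2312]
orientation: [0.916, 1.376, -0.913]
force: [1.2, -1.4, -0.1]
opening: 0.037
t: 3.05
tool_pos: [0.5175, -0.0359, 0.2254]
orientation: [-0.827, 1.411, 0.85]
force: [0.7, -0.3, 0.1]
opening: 0.0371
t 3.05 pos [ 0.5175 -0.0359  0.2254] toolx [-0.013  0.008 -1.   ] z-yaw 61.64 q6 -1.25
target [ 0.5118 -0.061   0.074 ] tool shift [ 0.1513 -0.0093 -0.0249] ax total 0.037 F [ 0.7 -0.3  0.1] open 0.0371
tcp polar 0.0892 133.6
```

```bash
python3 -m inch '[[[0.03,-0.004,-0.012,0.018,0,0,0.4],[0.03,-0.004,-0.012,0.018,0,0,0.4],[0.035,0,0,0,0,0,0.4],[0,0,0,0,0,0,0.4]]]'
python3 go.py 149.5 0.078 0.074
python3 - <<'E'
from h import *
c=cam('top');d=cam('scene')
a=cv2.resize(c['frame'][137:237,306:406],(400,400),interpolation=2);b=cv2.resize(d['frame'][175:275,235:335],(400,400),interpolation=2)
cv2.imwrite('pics/p1.png',cv2.convertScaleAbs(np.hstack([a,b]),alpha=1.3))
E
```

```text
t: 3.45
tool_pos: [0.5121, -0.0606, 0.1285]
orientation: [-0.805, 1.419, 0.825]
force: [-1.1, 0.4, -0.2]
opening: 0.0373
t 3.45 pos [ 0.5121 -0.0606  0.1285] toolx [-0.011  0.008 -1.   ] z-yaw 59.91 q6 -1.27
target [ 0.5118 -0.061   0.074 ] tool shift [ 0.0545 -0.0007 -0.0006] ax total 0.007 F [-1.1  0.4 -0.2] open 0.0373
tcp polar 0.0779 149.1
```

View pics/p1.png

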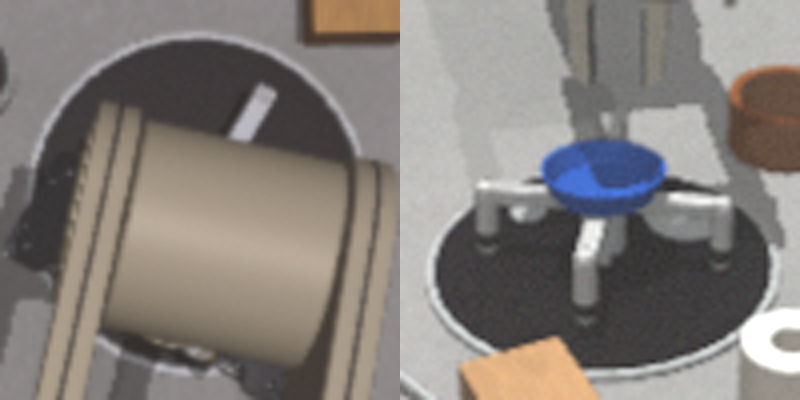

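The top view is blocked by the arm. The scene crop shows the fingers at (580,50) and (655,50) on either side of the lug at (615,125), so I go down around it.

```bash
python3 -m inch '[[[0.018,0,0,0,0,0,0.4],[0.018,0,0,0,0,0,0.4],[0.012,0,0,0,0,0,0.4],[0.006,0,0,0,0,0,0.4],[0,0,0,0,0,0,0.4]]]'
python3 go.py 146 0.078 0.074
```

```text
t: 4.05
tool_pos: [0.5233, -0.0616, 0.0899]
orientation: [-0.817, 1.4, 0.811]
force: [-0.7, -0.3, 0.8]
opening: 0.0369
t 4.05 pos [ 0.5233 -0.0616  0.0899] toolx [ 0.012  0.003 -1.   ] z-yaw 60.02 q6 -1.27
target [ 0.5143 -0.057   0.074 ] tool shift [ 0.0158  0.0102 -0.0006] ax total 0.07 F [-0.7 -0.3  0.8] open 0.0369
tcp polar 0.068 145.0
```

```bash
python3 -m inch '[[[0,0,0,0,0,0,0.4],[0.004,0.005,0,0,0,0,0.4]]]'
python3 go.py 146 0.078 0.074; python3 -c "
from h import *
s=telemetry.read_state();print(s['q'].round(3),s['dq'].round(3),s['joint_torque'].round(1))"
```

```text
t: 4.25
tool_pos: [0.5211, -0.0595, 0.0885]
orientation: [-0.819, 1.397, 0.809]
force: [0.0, 0.6, 0.0]
opening: 0.0374
t 4.25 pos [ 0.5211 -0.0595  0.0885] toolx [ 0.016  0.002 -1.   ] z-yaw 60.02 q6 -1.26
target [ 0.5143 -0.057   0.074 ] tool shift [ 0.0144  0.0073 -0.0013] ax total 0.07 F [0.  0.6 0. ] open 0.0374
tcp polar 0.071 144.6
[-0.215  0.035  1.867  0.006  1.224 -1.265] [ 0.035 -0.082  0.166  0.003 -0.084  0.034] [ -0.3 -45.7 -45.3   0.    0.3  -0.1]
```

```bash
python3 -m inch '[[[0.008,0.005,0,0.02,0,0,0.4],[0.006,0.003,0,0.02,0,0,0.4],[0,0,0,0,0,0,0.4],[0,0,0,0,0,0,0.4]]]'
python3 go.py 146 0.078 0.074
```

```text
t: 4.65
tool_pos: [0.5129, -0.0545, 0.0731]
orientation: [-0.785, 1.41, 0.776]
force: [-0.2, 0.2, -0.1]
opening: 0.0373
t 4.65 pos [ 0.5129 -0.0545  0.0731] toolx [ 0.016  0.002 -1.   ] z-yaw 57.52 q6 -1.22
target [ 0.5143 -0.057   0.074 ] tool shift [-0.0009 -0.0026 -0.0013] ax total 0.027 F [-0.2  0.2 -0.1] open 0.0373
tcp polar 0.0806 145.1
```

```bash
python3 -m inch '[[[0,-0.002,0.003,0.05,0,0,0.25],[0,0,0.004,0.05,0,0,0.25],[0,0,0.004,0.05,0,0,0.25],[0,0,0.004,0.05,0,0,0.25],[0,0,0.004,0.05,0,0,0.25],[0,0,0.004,0.05,0,0,0.25],[0,0,0,0,0,0,0.25]]]'
python3 go.py 120 0.078 0.074
```

```text
t: 5.35
tool_pos: [0.5293, -0.039, 0.0732]
orientation: [-0.544, 1.489, 0.537]
force: [0.5, -0.5, -0.7]
opening: 0.0225
t 5.35 pos [ 0.5293 -0.039   0.0732] toolx [ 0.014  0.    -1.   ] z-yaw 39.67 q6 -0.87
target [ 0.54   -0.0331  0.074 ] tool shift [-0.0007 -0.0023  0.012 ] ax total 0.169 F [ 0.5 -0.5 -0.7] open 0.0225
tcp polar 0.0792 128.9
```

```bash
python3 -m inch '[[[0,-0.001,0.004,0.05,0,0,0.25],[0,-0.001,0.005,0.05,0,0,0.25],[0,0,0.005,0.05,0,0,0.25],[0,0,0.005,0.05,0,0,0.25],[0,0,0.005,0.05,0,0,0.25],[0,0,0,0,0,0,0.25],[0,0,0,0,0,0,0.25]]]'
python3 go.py 106 0.078 0.074
python3 - <<'E'
from h import *
c=cam('top');d=cam('scene')
a=cv2.resize(c['frame'][137:237,306:406],(400,400),interpolation=2);b=cv2.resize(d['frame'][175:275,235:335],(400,400),interpolation=2)
cv2.imwrite('pics/p2.png',cv2.convertScaleAbs(np.hstack([a,b]),alpha=1.3))
E
```

```text
t: 6.05
tool_pos: [0.5495, -0.0297, 0.0737]
orientation: [-0.353, 1.533, 0.344]
force: [0.2, 0.7, -0.3]
opening: 0.023
t 6.05 pos [ 0.5495 -0.0297  0.0737] toolx [ 0.011 -0.003 -1.   ] z-yaw 25.5 q6 -0.59
target [ 0.5575 -0.0256  0.074 ] tool shift [-0.0002  0.0002  0.009 ] ax total 0.166 F [ 0.2  0.7 -0.3] open 0.023
tcp polar 0.0768 112.6
```

View pics/p2.png

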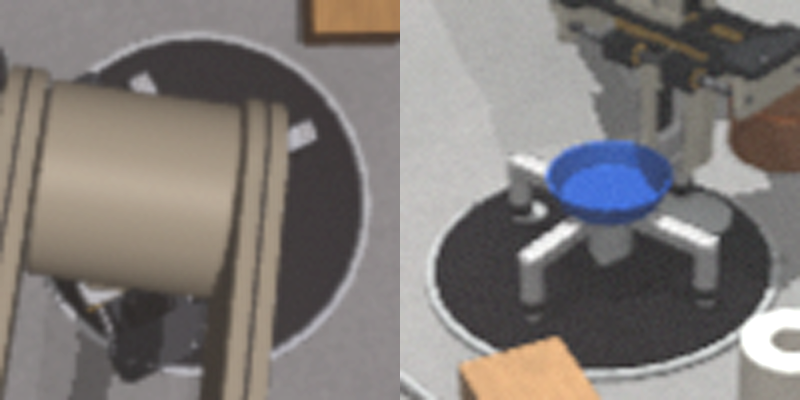

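The stand turned with the fingers, and the short foot is now on the pad's flank, scene crop (690,190). I carry on up the slope.

```bash
python3 -m inch '[[[0,0,0.005,0.05,0,0,0.25],[0,0,0.005,0.05,0,0,0.25],[0,0,0.003,0.03,0,0,0.25],[0,0,0,0,0,0,0.25],[0,0,0,0,0,0,0.25]]]'
python3 go.py 105.5 0.078 0.074
cat > ck.py <<'E'
# stand yaw and lean from dish rim height / visible bar ends
from h import *
import sys
c=cam('top');d=cam('scene')
a=cv2.resize(c['frame'][137:237,306:406],(400,400),interpolation=2);b=cv2.resize(d['frame'][175:275,235:335],(400,400),interpolation=2)
cv2.imwrite(f'pics/{sys.argv[1]}.png',cv2.convertScaleAbs(np.hstack([a,b]),alpha=1.3))
for n,k in (('top',c),('scene',d)):
    hs=cv2.cvtColor(k['frame'],cv2.COLOR_BGR2HSV); q=proj(k,[.579,-.1006,.083])
    m=cv2.inRange(hs,(95,120,20),(125,255,255)); w=np.zeros_like(m); cv2.circle(w,(int(q[0]),int(q[1])),28,255,-1); m&=w
    cs,_=cv2.findContours(m,0,1); K=max(cs,key=cv2.contourArea); print(n,'dish ellipse',cv2.fitEllipse(K),'expected centre',q.round(1))
E
python3 ck.py p3
```

```text
t: 6.65
tool_pos: [0.56, -0.0254, 0.0734]
orientation: [-0.251, 1.549, 0.244]
force: [0.8, -0.0, 0.9]
opening: 0.0234
t 6.65 pos [ 0.56   -0.0254  0.0734] toolx [ 0.009 -0.004 -1.   ] z-yaw 18.08 q6 -0.45
target [ 0.5582 -0.0254  0.074 ] tool shift [-0.0006  0.0005 -0.0017] ax total 0.045 F [ 0.8 -0.   0.9] open 0.0234
tcp polar 0.0776 104.2Traceback (most recent call last):
  File "ck.py", line 10, in <module>
    cs,_=cv2.findContours(m,0,1); K=max(cs,key=cv2.contourArea); print(n,'dish ellipse',cv2.fitEllipse(K),'expected centre',q.round(1))
                                    ~~~^^^^^^^^^^^^^^^^^^^^^^^^
ValueError: max() iterable argument is empty
```

View pics/p3.png

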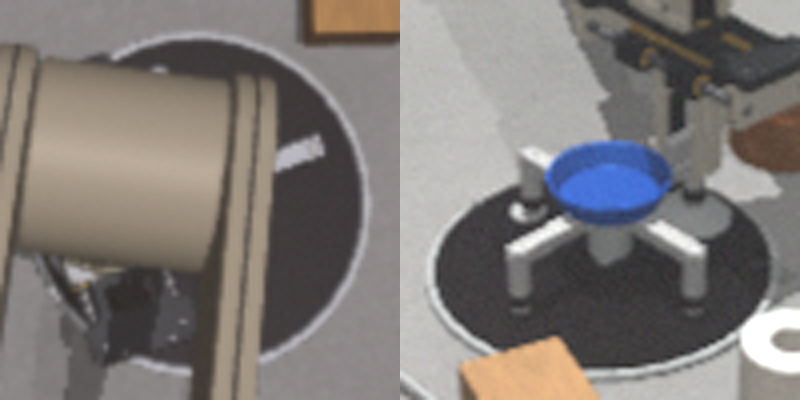

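```bash
python3 - <<'E'
from h import *
d=cam('scene');c=cam('top')
C=np.array([.579,-.1006])
def P(a,r,z): return np.r_[C+r*np.array([np.cos(np.radians(a)),np.sin(np.radians(a))]),z]
cr=lambda q:((q-[235,175])*4+[400,0]).round(0)
ct=lambda q:((q-[306,137])*4).round(0)
for a in (100,105,109,113,117): print(a,'foot',cr(proj(d,P(a,85,0)*0+P(a,.085,.017))),'opp bar end z.065',cr(proj(d,P(a+180,.091,.065))),'long foot +90',cr(proj(d,P(a+90,.085,.009))),'-90',cr(proj(d,P(a-90,.085,.009))),'opp foot',cr(proj(d,P(a+180,.085,.009))), 'top -90 end',ct(proj(c,P(a-90,.091,.065))),'180end',ct(proj(c,P(a+180,.091,.065))))
for n,k in (('scene',d),):
    hs=cv2.cvtColor(k['frame'],cv2.COLOR_BGR2HSV); q=proj(k,[.579,-.1006,.085])
    m=cv2.inRange(hs,(95,120,20),(125,255,255)); w=np.zeros_like(m); cv2.circle(w,(int(q[0]),int(q[1])),28,255,-1); m&=w
    cs,_=cv2.findContours(m,0,1); K=max(cs,key=cv2.contourArea); print(cv2.fitEllipse(K),q)
# side long feet dark soles
E
```

```text
100 foot [698. 211.] opp bar end z.065 [489. 235.] long foot +90 [541. 203.] -90 [668. 317.] opp foot [500. 297.] top -90 end [180.  67.] 180end [331. 171.]
105 foot [692. 207.] opp bar end z.065 [495. 240.] long foot +90 [533. 206.] -90 [677. 313.] opp foot [505. 302.] top -90 end [169.  69.] 180end [328. 160.]
109 foot [687. 203.] opp bar end z.065 [501. 244.] long foot +90 [527. 209.] -90 [683. 310.] opp foot [511. 306.] top -90 end [160.  72.] 180end [325. 151.]
113 foot [681. 200.] opp bar end z.065 [507. 248.] long foot +90 [521. 212.] -90 [689. 306.] opp foot [516. 310.] top -90 end [152.  75.] 180end [322. 143.]
117 foot [675. 197.] opp bar end z.065 [514. 251.] long foot +90 [515. 216.] -90 [694. 302.] opp foot [522. 313.] top -90 end [143.  79.] 180end [318. 135.]
((286.7068786621094, 219.8041229248047), (18.95577621459961, 29.552377700805664), 88.86541748046875) [285.12953236 217.3983747 ]
```

Visible bar ends put the stand at about 110° and the finger contact gives about 109°. The pad is at 109°. I back off to centre the fingers on the lug, lift clear, swing the arm away, and check for level.

```bash
python3 -m inch '[[[0,0,-0.003,0,0,0,0.4],[0,0,-0.002,0,0,0,0.4],[0,0,0,0,0,0,0.4],[0,0,0,0,0,0,0.4]]]'
python3 -m inch '[[[-0.015,0,0,0,0,0,0.4],[-0.02,0,0,0,0,0,0.4],[-0.03,0,0,0,0,0,0.4],[-0.04,0,0,0,0,0,0.4],[-0.04,0,0,0,0,0,0.4],[-0.02,0,0,0,0,0,0.4],[0,0,0,0,0,0,0.4]]]'
python3 go.py 106 0.078 0.2
```

```text
t: 7.25
tool_pos: [0.5547, -0.0271, 0.0735]
orientation: [-0.251, 1.548, 0.243]
force: [-0.1, 0.4, -0.4]
opening: 0.0371
t: 7.95
tool_pos: [0.5524, -0.0263, 0.2506]
orientation: [-0.252, 1.547, 0.243]
force: [0.5, 0.0, 0.1]
opening: 0.0369
t 7.95 pos [ 0.5524 -0.0263  0.2506] toolx [ 0.01  -0.004 -1.   ] z-yaw 18.09 q6 -0.45
target [ 0.5575 -0.0256  0.2   ] tool shift [ 0.0506 -0.0006  0.0047] ax total 0.037 F [0.5 0.  0.1] open 0.0369
tcp polar 0.079 109.7
```

```bash
python3 -m inch '[[[0,0.04,-0.01,0,0,0,0.4],[0,0.04,-0.01,0,0,0,0.4],[0,0.04,-0.01,0,0,0,0.4],[0,0.04,-0.01,0,0,0,0.4],[0,0.04,-0.01,0,0,0,0.4],[0,0.04,-0.01,0,0,0,0.4],[0,0.04,-0.01,0,0,0,0.4],[0,0.04,-0.01,0,0,0,0.4],[0,0,0,0,0,0,0.4],[0,0,0,0,0,0,0.4]]]'
python3 ck.py p4
python3 - <<'E'
from h import *
c=cam('top');f=c['frame'];g=cv2.cvtColor(f,cv2.COLOR_BGR2GRAY);hs=cv2.cvtColor(f,cv2.COLOR_BGR2HSV)
C=np.array([.579,-.1006,.009]);u,v=proj(c,C)
disc=np.zeros_like(g);cv2.circle(disc,(int(round(u)),int(round(v))),38,255,-1)
br=((g>95)&(hs[...,1]<70)&(disc>0)).astype('uint8')
n,l,st,ce=cv2.connectedComponentsWithStats(br)
for i in range(1,n):
    if st[i,4]>20:
        d=(ray(c,*ce[i],.063)-C)[:2];print(st[i],np.hypot(*d).round(4),np.degrees(np.arctan2(d[1],d[0])).round(1))
E
```

```text
t: 8.95
tool_pos: [0.3673, 0.2609, 0.2405]
orientation: [-0.252, 1.553, 0.241]
force: [-0.4, 0.7, 0.2]
opening: 0.0374
top dish ellipse ((356.24786376953125, 182.96914672851562), (31.57827377319336, 32.10691833496094), 112.82384490966797) expected centre [357.5 184.8]
scene dish ellipse ((286.85833740234375, 219.16824340820312), (16.76540184020996, 30.704526901245117), 88.73694610595703) expected centre [285.1 218. ]
[343 154   9  16  79] 0.0746 21.1
[372 171  15   9  75] 0.0694 -65.4
[318 186  24  22 376] 0.0833 110.8
[360 199  10  21 118] 0.0699 -162.3
```

View pics/p4.png

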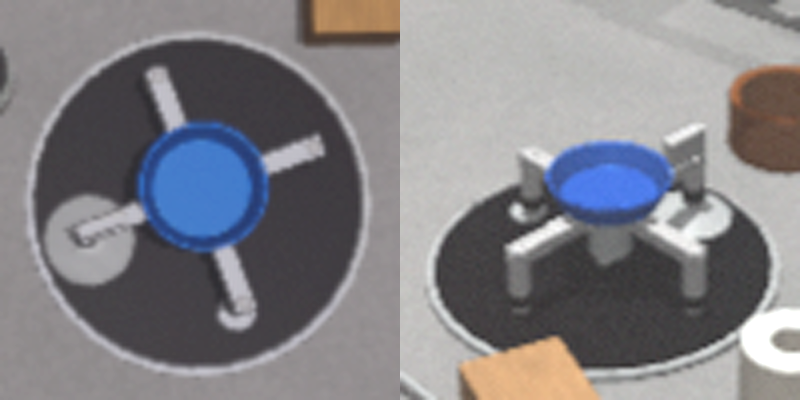

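The lugged leg now stands over the pad, top crop (80,235) against pad centre (89,240). Next I check the level from projected points, level against leaning, and the foot's offset from the pad centre.

```bash
python3 - <<'E'
from h import *
from scipy.spatial.transform import Rotation as Ro
c=cam('top');d=cam('scene')
def dish(k):
    hs=cv2.cvtColor(k['frame'],cv2.COLOR_BGR2HSV); q=proj(k,[.579,-.1006,.083]); m=cv2.inRange(hs,(95,120,20),(125,255,255)); w=np.zeros_like(m); cv2.circle(w,(int(q[0]),int(q[1])),28,255,-1)
    cs,_=cv2.findContours(m&w,0,1); return cv2.fitEllipse(max(cs,key=cv2.contourArea))[0]
D=ray(c,*dish(c),.085); print('dish@.085',D,' scene ray@.085',ray(d,*dish(d),.085))
pad=ray(c,328.5,196.6,.013); print('pad',pad)
y=np.degrees(np.arctan2(*(pad-D)[[1,0]])); print('dist pad-D',np.linalg.norm((pad-D)[:2]),'dir to pad',y)
cr=lambda q:((q-[235,175])*4+[400,0]).round(0); ct=lambda q:((q-[306,137])*4).round(0)
for lean in (0,.05,.094):
  for yaw in (109,113):
    R=Ro.from_euler('z',yaw,degrees=True)*Ro.from_euler('y',lean)
    o=D-R.apply([0,0,.076])
    print(lean,yaw,'origin',o.round(3),*[(n,cr(proj(d,o+R.apply(p))).tolist(),ct(proj(c,o+R.apply(p))).tolist()) for n,p in dict(lugout=(.093,0,.078),lugin=(.057,0,.078),back=(-.091,0,.056),py=(0,.091,.056),my=(0,-.091,.056),backsole=(-.085,0,0)).items()])
b=cv2.resize(d['frame'][195:265,240:320],(800,700),interpolation=2)[:600]
cv2.imwrite('pics/p5.png',cv2.convertScaleAbs(b,alpha=1.3))
E
```

```text
dish@.085 [ 0.5836766  -0.09713846  0.085     ]  scene ray@.085 [ 0.58926407 -0.09971373  0.085     ]
pad [ 0.55137704 -0.02277028  0.013     ]
dist pad-D 0.08107951091376059 dir to pad 113.47625710309593
0 109 origin [ 0.584 -0.097  0.009] ('lugout', [703.0, 122.0], [74.0, 228.0]) ('lugin', [667.0, 140.0], [123.0, 211.0]) ('back', [508.0, 246.0], [320.0, 145.0]) ('py', [526.0, 145.0], [242.0, 310.0]) ('my', [697.0, 250.0], [155.0, 65.0]) ('backsole', [518.0, 309.0], [299.0, 157.0])
0 113 origin [ 0.584 -0.097  0.009] ('lugout', [696.0, 119.0], [77.0, 237.0]) ('lugin', [663.0, 138.0], [125.0, 216.0]) ('back', [514.0, 250.0], [317.0, 136.0]) ('py', [519.0, 148.0], [250.0, 306.0]) ('my', [704.0, 246.0], [147.0, 69.0]) ('backsole', [523.0, 312.0], [296.0, 150.0])
0.05 109 origin [ 0.585 -0.101  0.009] ('lugout', [702.0, 128.0], [74.0, 228.0]) ('lugin', [667.0, 143.0], [123.0, 211.0]) ('back', [507.0, 241.0], [323.0, 143.0]) ('py', [525.0, 145.0], [243.0, 309.0]) ('my', [696.0, 251.0], [156.0, 65.0]) ('backsole', [513.0, 306.0], [305.0, 155.0])
0.05 113 origin [ 0.585 -0.101  0.009] ('lugout', [696.0, 124.0], [77.0, 237.0]) ('lugin', [663.0, 141.0], [125.0, 217.0]) ('back', [513.0, 245.0], [319.0, 135.0]) ('py', [518.0, 149.0], [251.0, 306.0]) ('my', [703.0, 247.0], [148.0, 68.0]) ('backsole', [519.0, 310.0], [302.0, 147.0])
0.094 109 origin [ 0.586 -0.104  0.009] ('lugout', [702.0, 132.0], [74.0, 229.0]) ('lugin', [667.0, 146.0], [123.0, 211.0]) ('back', [506.0, 237.0], [324.0, 142.0]) ('py', [524.0, 146.0], [244.0, 309.0]) ('my', [695.0, 251.0], [158.0, 65.0]) ('backsole', [510.0, 303.0], [310.0, 153.0])
0.094 113 origin [ 0.586 -0.104  0.009] ('lugout', [696.0, 129.0], [77.0, 238.0]) ('lugin', [663.0, 144.0], [125.0, 217.0]) ('back', [512.0, 241.0], [321.0, 134.0]) ('py', [517.0, 149.0], [253.0, 305.0]) ('my', [702.0, 248.0], [149.0, 68.0]) ('backsole', [516.0, 307.0], [306.0, 145.0])
```

View pics/p5.png

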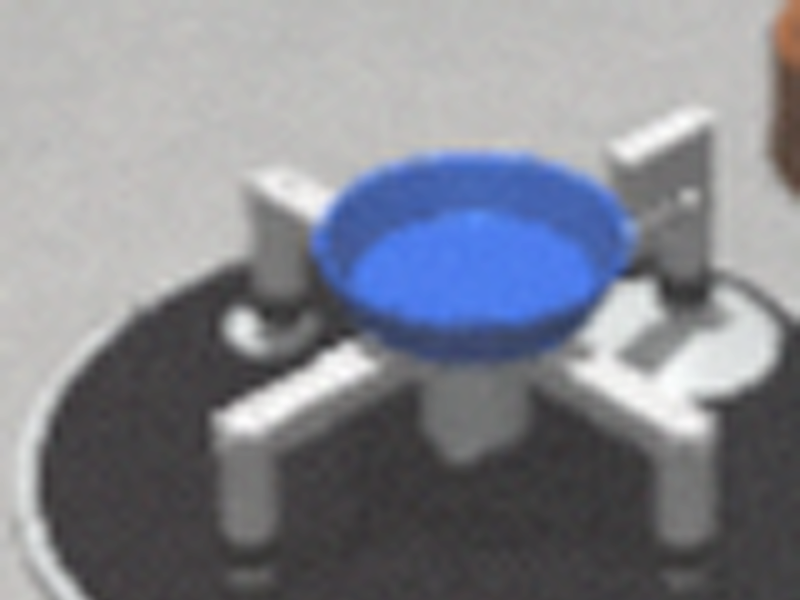

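```bash
python3 - <<'E'
from h import *
from scipy.spatial.transform import Rotation as Ro
d=cam('scene');D=np.array([.5845,-.0975,.085])
f=d['frame'];hs=cv2.cvtColor(f,cv2.COLOR_BGR2HSV);g=cv2.cvtColor(f,cv2.COLOR_BGR2GRAY).astype(float)
# lug top strip / back-bar top strip: bright pixels' weighted centroid in windows (from the p5 crop)
def strip(u0,u1,v0,v1,thr):
    w=np.clip(g[v0:v1,u0:u1]-thr,0,None); vv,uu=np.mgrid[v0:v1,u0:u1]; return np.array([(w*uu).sum(),(w*vv).sum()])/w.sum()
print('gray max',g[205:212,300:313].max(), 'lug strip',strip(300,313,204,213,165))
m=cv2.inRange(hs,(95,120,20),(125,255,255)); m[:, :265]=0; m[:,312:]=0; m[:205]=0; m[240:]=0
ys,xs=np.nonzero(m); print('dish x',xs.min(),xs.max()+1,'y top',ys.min())
for im,D,yaw in (('now',D,111),('start',np.array([.574,-.0978,.083]),149.5)):
  for lean in (0,.094):
    R=Ro.from_euler('z',yaw,degrees=True)*Ro.from_euler('y',lean)
    pr=lambda p:proj(d,D+R.apply(np.array(p)-[0,0,.076]))
    rim=np.array([pr((.045*np.cos(t),.045*np.sin(t),.076)) for t in np.linspace(0,6.28,90)])
    print(im,lean,'lug mid',pr((.075,0,.078)).round(1),'rim x',rim[:,0].min().round(1),rim[:,0].max().round(1),'y',rim[:,1].min().round(1),rim[:,1].max().round(1),'back end',pr((-.091,0,.056)).round(1))
f0=cv2.imread('pics/scene0.png')
m=cv2.inRange(cv2.cvtColor(f0,cv2.COLOR_BGR2HSV),(95,120,20),(125,255,255)); m[:, :265]=0; m[:,312:]=0; m[:205]=0; m[240:]=0
ys,xs=np.nonzero(m); print('start dish x',xs.min(),xs.max()+1,'y top',ys.min(),ys.max()+1)
E
```

```text
gray max 190.0 lug strip [305.51330798 207.77186312]
dish x 271 303 y top 211
now 0 lug mid [305.6 207.6] rim x 270.8 302.9 y 209.6 227.2 back end [262.7 237.3]
now 0.094 lug mid [305.5 209.6] rim x 270.8 302.9 y 210.4 226.3 back end [262.2 234.9]
start 0 lug mid [288.9 202.6] rim x 269.4 301.3 y 208.4 225.8 back end [280.8 241.5]
start 0.094 lug mid [288.9 204.6] rim x 269.4 301.3 y 209.7 224.5 back end [280.7 239.2]
start dish x 271 301 y top 210 229
```

Both readings agree with level. The lug is at v = 207.8 (level 207.6, leaning 209.6) and the back bar end at about 237 (level 237.3, leaning 234.9). I hand in.

```bash
python3 -c "
from plant import workorder,telemetry
print(telemetry.read_state()['t']);print(workorder.close_job())"
```

```text
9.25
the job is handed in; nothing more can be done
None
```

I turned the stand clockwise about 38–40° with the gripper fingers held loosely either side of the lug, so its short leg now stands on the pad. Then I let go, moved the arm clear and handed the job in at 9.25 s; no verdict is reported.

- **Position:** the stand is at about 111° against the pad's 109–113°. The short sole came out about 5 mm from the pad's centre, which is inside the 13.5 mm radius of its top. The stand's centre is about 5–6 mm from the pivot, within the 12 mm limit.
- **Level:** the lug and the opposite bar end both lie within about 0.3 px of where a level stand would show them, where a leaning one would be about 2 px off. That puts the lean near 0.01 rad. A rougher first reading by eye gave 0.015–0.035 rad.
- **Disagreement:** the two cameras disagree by about 6 mm on the dish centre, so the offsets above are only good to a few millimetres.
- **Not checked:** I did not nudge the stand to test for rocking, and I did not measure the other things on the bench again. The wrist force never read above about 1.5 N, and the arm stayed well above the other things.

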